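# Arm and start a guarded tape recorder

### The arm

A 6-joint arm with a two-finger parallel gripper is mounted at the origin on the work surface. World frame = base frame: x ahead of the robot, y to its left, z up, the work surface at z = 0. Lengths are in m, angles in rad, forces in N, time in s.
With the tool pointing down it reaches from about 0.25 to 0.725 m from the base axis. Payload 4 kg.
Tool frame: the origin (TCP) lies between the finger pads; the fingertips stand 8 mm ahead of it and the grasp point (between the pads) lies 11 mm behind it (bot.tip_reach is the distance from the TCP to the fingertips, in m); z points along the fingers, y is the line along which they close (so a half turn about z gives the same grasp; the last joint's range is limited). The gripper opens to 85 mm and grips with 20 to 120 N. Pads are 22 mm wide; open, the fingers measure 114 mm over their backs; the gripper's body (76 mm by 85 mm) begins 54 mm behind the grasp point. The pads swing forward as they close: fully open they stand 13 mm farther back than shut.
Start: joints at [1.289, 0.241, 0.005, 1.335, 0, 1.571], TCP at [0.139, 0.48, 0.239] pointing down, gripper open.
Joint ranges: [-2.72, 2.72], [-1.05, 1.87], [-1.09, 1.28], [-1.99, 2.15], [-1.42, 1.44], [-3.14, 3.14]. Speed limits (rad/s): [2.79, 2.79, 3.14, 3.14, 3.14, 3.14].

### API

Orientations are given as a unit quaternion [x, y, z, w].
In Python, from workcell import bot gives the robot as it stands.
- The arm moves only by the tool move_arm, never from a script. Its argument "deltas" is a list of rows, each a list of 7 numbers: the opening, from 0 (shut) to 1 (fully open), then the shift along the tool's x, y, z in mm, then the turn, a rotation vector about the tool's x, y, z in degrees. In form: [[gripper, tx, ty, tz, ax, ay, az], ...]. A call has 1 to 10 rows; each row shifts and turns the commanded pose from where the row before left it, along the tool's axes as they then stand; what a row does not reach is not made up. A row lasts 1/12 s, in which the tool goes at most 41.7 mm and 7.16 degrees, less where a joint would pass 70% of its speed; a pose out of reach is approached as far as the arm can. A call is refused whole if a number of a shift passes 41.7 or a number of a turn 7.16, either way. A call with a gripper value outside its range is refused whole. The fingers move at their own pace and stop on an object; the grip force is fixed at half the most. Time passes only in rows, so rows that do not move let the fingers close. It gives the time, the measured TCP pose, the force, the opening and the grip force at its end, in the units of the state.
- bot.get_obs(): the state, without advancing time (a new reading comes with each control period).
- bot.camera(name): name is "scene" or "top" or "wrist"; returns the picture (480x640x3 uint8, blue, green, red); there is no depth.
- bot.calibration(name): a dict with "K" (3x3 intrinsics, pixels), "dist_coeffs" ([k1, k2, p1, p2, k3] as OpenCV has them; the pictures are not rectified), "position" and "orientation" of the camera in the world. Camera axes: x right, y down, z forward; pixel columns grow to the right and rows downward; lengths in m; the calibration is good to about 2 mm. A picture is of the moment at which its call begins: read the wrist's pose just before it. calibration takes no time and is no camera call; for the wrist camera it gives the pose at the moment of the call.
- bot.job_done(): hands the job in; it is judged then, once.
Trained networks look in the newest picture that a camera, given by its name, has taken for a name from the list of things; names that differ only in an ending like _2 or _b are one class to them, and where a whole thing is asked for, a point or a joint stands for the part that bears it (a point fixed in the world has none). Each returns a list of dicts, best first, with "conf" (0 to 1); they miss things now and then, are a little off and sometimes report something else, mostly with a low value. They report only what shows in the picture. A call takes as long as a camera call.
- bot.outline_of(query, camera): "pixels" (480x640 bool, what is visible of it) and "rect" ([left, top, width, height] in pixels, round what is visible of it).
The state is a dict: "clock": time; "joint_pos": joint angles; "joint_vel": joint speeds; "tau": joint torques, N m; "eef_pos": TCP position; "tool_rot": TCP orientation; "ft_force": force on the tool from outside, world axes, zero at the start; "ft_torque": the same for the moment, N m; "grip_width": finger opening in m; "grasp_force": force on a finger pad.
Only numpy, scipy, OpenCV 4.12 (cv2) and the standard library are available. Lean on these libraries where they do the work, as an engineer would, in place of code of your own. Each camera call takes 0.05 s, during which the arm holds its last target. There are 200 camera calls.

### The job

Start a recording on the tape recorder: slide the clear key guard all the way open, press the long bar key and keep it pressed with about 12 newtons (8 at least, never 20) for a good second to arm it, and after letting it go press the round key just as firmly for about half a second. Do not press the square key; then slide the guard fully shut again and leave the things lying around where they are.

Things in the scene. Friction and masses are not known exactly. Their poses are not given: they have to be found in the camera images.
- recorder: grey fixed tape recorder, 250 (own x) x 340 (own y) x 110 mm high, two clear reels on top on the far half (up to 16 mm above the top plate). Origin: centre of its underside, on the table. Own x points away from its front, own y to the left as seen from the front. The black key field (a strip along own y) lies on the top plate on the near half, centred at own x = -75 mm, from own y = -136 to +126 mm, with two aluminium rails 14 mm high along it at own x = -108 and -42 mm.
- guard (a joint): how far the clear sliding guard has been slid along the recorder's own +y (m): 0 = fully shut, covering the three keys (own y -130 to -6 mm); 0.125 = fully open at its stop, all keys bare. It slides on rails with about 2.5 N of drag and stays where it is left; it starts 0 to 30 mm open. The guard is a flat clear plate 62 x 124 x 4 mm with aluminium end strips, its upper face 124 mm above the table, and cannot be lifted.
- guard_rib (a point): middle of the top edge of the aluminium rib that stands across the middle of the guard; the rib is 40 mm long (along recorder x), 8 mm thick (along recorder y) and 18 mm high above the guard's upper face; its top is 142 mm above the table. Push it from either side with a fingertip (or pinch it).
- bar_key: the long bar-shaped grey membrane key, 48 mm (recorder x) x 18 mm. Origin: centre of its top face as it now stands, 1.5 to 8 mm above the top plate. It has next to no travel: its worn foam may settle 0 to 3.5 mm against a drag of about 4 N, differing for each key and time and not to be told from its pose; then it is solid. It takes at 8 N, felt only when solid, and stays settled.
- round_key: the round grey membrane key, 26 mm across. Origin: centre of its top face. Height and feel as the bar key.
- square_key: the square grey membrane key, 24 x 24 mm; not to be pressed. Origin: centre of its top face. Height and feel as the bar key. The three keys are of one material and stand in a row under the guard, at recorder x = -75 mm and recorder y = -106, -68 and -30 mm, in any order.
- adaptor: the small aluminium hub adaptor (stepped disc 32 mm across, 26 mm high) standing on the recorder's top plate beyond the +y end of the key field; origin at its underside
- splicing_block: loose aluminium splicing block 22 x 150 x 13 mm on the table before the recorder; origin at the centre of its underside
- brush: loose cleaning brush lying on the table before the recorder
- spare_reel: loose spare tape reel, 128 mm across and 14 mm high, lying on the table at the recorder's +y side
- tape_box: loose pale flat tape box 135 x 135 x 22 mm on the table at the recorder's -y side
- mug: loose brown mug 80 mm across, 95 mm high, at the recorder's +y side

How it is judged:
On the way, in this order (a step that is already met when the one before it is completed fails the run):
1. the guard is slid all the way open (over 115 mm) (value of joint guard above 0.115 m), for 0.2 s.
2. with the guard open, the bar key is held pressed with 8 to 20 N for 0.9 s (value of joint guard above 0.1 m and contact force between bar_key and anything else between 8 and 20 N and contact force between round_key and anything else below 1 N), for 0.9 s.
3. the bar key is let go and, the guard still open, the round key is pressed with 8 to 20 N for 0.3 s (value of joint guard above 0.1 m and contact force between round_key and anything else between 8 and 20 N and contact force between bar_key and anything else below 1 N), for 0.3 s.
At the end, for the whole second after the job is handed in: The guard is shut again (within 8 mm of its closed stop) and nothing presses any key (under 1 N) (value of joint guard below 0.008 m and contact force between each of bar_key, round_key, square_key and anything else below 1 N); the robot touches nothing.
It fails at once if the square key is pressed (over 4 N) (contact force between square_key and anything else above 4 N).
It fails at once if the bar or round key is pressed with 20 N or more (contact force between any of bar_key, round_key and anything else above 20 N).
It fails at once if a thing lying around is moved by over 30 mm (distance of any of adaptor, splicing_block, brush, spare_reel, tape_box, mug from where it was at the start of the episode above 0.03 m).
It also fails if it takes over 69 s, if anything falls off the work surface, if the arm or the gripper's body presses on something with over 40 N, if the wrist force passes 120 N, or if a joint passes its speed limit or range.

## Working session

There is one attempt and no reset: what is moved stays moved. The work goes in short steps, Python scripts to look and compute and a tool call to move; the robot and the scene stay as the last step left them, time stands still between calls to the robot, and variables do not carry over. Pictures are saved under pics/ and viewed, at most 10 in all, crops included, and the job is handed in when it is done.

Besides the shell and the picture viewer there is one more tool, called after "Emit:" by a JSON object that holds its "name" and its "arguments". move_arm: Moves the arm, as the interface text tells. Its arguments: {"type":"object","properties":{"deltas":{"type":"array","items":{"type":"array","items":{"type":"number"}}}},"required":["deltas"]}

```bash
mkdir -p pics; ls; cat > h.py <<'E'
import numpy as np, cv2
from scipy.spatial.transform import Rotation as R
from workcell import bot
def ray(cal,px):
    p=cv2.undistortPoints(np.array(px,float).reshape(-1,1,2),np.array(cal["K"]),np.array(cal["dist_coeffs"])).reshape(-1,2)
    d=np.c_[p,np.ones(len(p))]@R.from_quat(cal["orientation"]).as_matrix().T
    return np.array(cal["position"]),d
def at_z(cal,px,z):
    o,d=ray(cal,px); return o+d*((z-o[2])/d[:,2])[:,None]
def proj(cal,P):
    M=R.from_quat(cal["orientation"]).as_matrix().T
    t=-M@np.array(cal["position"])
    return cv2.projectPoints(np.array(P,float).reshape(-1,1,3),cv2.Rodrigues(M)[0],t,np.array(cal["K"]),np.array(cal["dist_coeffs"]))[0].reshape(-1,2)
E
python3 - <<'E'
from h import *
o=bot.get_obs();print({k:np.round(v,3) for k,v in o.items()},bot.tip_reach)
for c in ("top","scene"):
    im=bot.camera(c);cv2.imwrite(f"pics/{c}0.png",im);cal=bot.calibration(c);print(c,np.round(cal["position"],3),np.round(cal["orientation"],3),cal["K"])
    for q in ("recorder","guard","guard_rib","bar_key","round_key","square_key","adaptor","splicing_block","brush","mug"):
        for d in bot.outline_of(q,c)[:2]:
            ys,xs=np.nonzero(d["pixels"]);print(q,round(d["conf"],2),d["rect"],np.round([xs.mean(),ys.mean()],1))
E
```

```text
pics
{'clock': np.float64(0.0), 'joint_pos': array([ 1.289,  0.241,  0.004,  1.335, -0.   ,  1.571]), 'joint_vel': array([-0.   ,  0.002, -0.   ,  0.002, -0.   , -0.   ]), 'tau': array([ 1.0000e-03, -3.7232e+01,  2.5241e+01,  1.7000e-02,  0.0000e+00,
       -0.0000e+00]), 'eef_pos': array([0.139, 0.48 , 0.238]), 'tool_rot': array([ 0.14 ,  0.99 , -0.001, -0.   ]), 'ft_force': array([0.797, 0.578, 0.895]), 'ft_torque': array([-0.007,  0.024,  0.013]), 'grasp_force': np.float64(0.0), 'grip_width': np.float64(0.085)} 0.008
top [0.409 0.027 1.157] [-0.701  0.71  -0.046  0.049] [[543.45684879   0.         318.87659849]
 [  0.         543.45684879 244.02423241]
 [  0.           0.           1.        ]]
recorder 0.78 [214.3, 157.2, 190.9, 154.7] [309.2 234.2]
guard 0.76 [289.7, 250.3, 71.9, 43.3] [326.4 273.7]
guard_rib 0.81 [292.3, 249.8, 68.2, 49.9] [326.5 273.6]
adaptor 0.64 [218.4, 255.3, 13.7, 16.1] [224.8 262.8]
splicing_block 0.94 [300.9, 318.4, 75.2, 23.6] [339.8 329.4]
brush 0.91 [220.2, 306.8, 71.0, 21.1] [247.6 316.8]
mug 0.74 [170.8, 179.9, 54.9, 44.9] [201.5 201.7]
mug 0.74 [394.1, 237.5, 82.9, 78.9] [434.2 276.5]
scene [ 0.113 -0.748  0.83 ] [ 0.874 -0.225  0.11  -0.416] [[562.35963226   0.         312.37919083]
 [  0.         562.35963226 239.37459633]
 [  0.           0.           1.        ]]
recorder 0.88 [240.9, 180.2, 167.8, 156.9] [323.6 256.5]
recorder 0.17 [252.8, 191.5, 14.0, 9.7] [260.2 195.6]
guard 0.78 [266.9, 228.6, 48.3, 44.8] [292.  248.6]
guard_rib 0.64 [273.4, 228.3, 43.7, 46.9] [292.7 248.7]
square_key 0.71 [268.9, 228.0, 47.0, 44.8] [292.1 248.9]
adaptor 0.7 [252.2, 189.3, 15.2, 15.3] [260.  195.9]
splicing_block 0.62 [239.1, 286.9, 27.1, 57.5] [250.8 317.2]
brush 0.89 [210.1, 235.8, 31.9, 49.6] [227.6 257. ]
brush 0.28 [287.2, 271.7, 24.6, 4.7] [299.8 270.9]
mug 0.71 [285.8, 169.2, 34.5, 19.2] [301.  178.3]
```

```bash
python3 - <<'E'
import cv2
im=cv2.imread("pics/top0.png");cv2.imwrite("pics/top0c.png",cv2.resize(im[140:350,160:440],None,fx=2.8,fy=2.8,interpolation=cv2.INTER_CUBIC))
E
```

```text
(no output)
```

View pics/top0c.png

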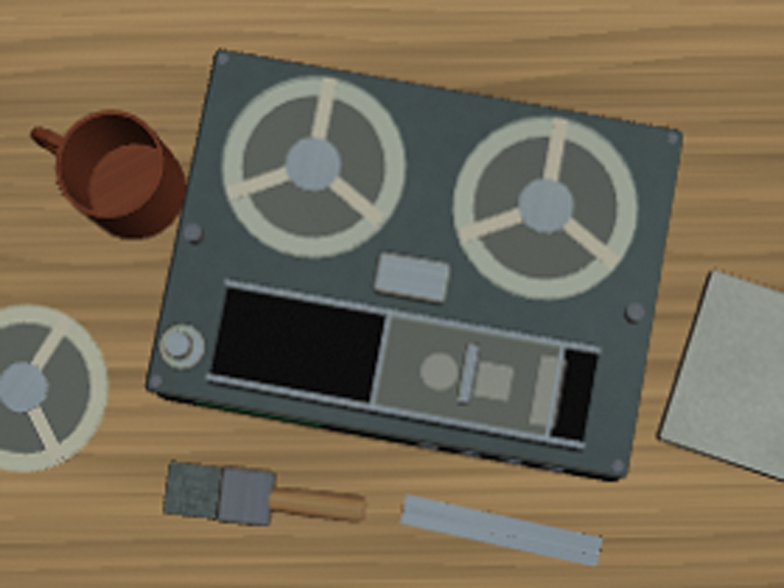

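The crop shows the recorder turned about -10°, with the guard roughly 25 mm open. From right (-y) to left the keys are bar (540,390), square (493,382) and round (440,372). The rib is at (469,372), and the adaptor is at (181,346).

```bash
cat >> h.py <<'E'
from scipy.optimize import least_squares
def rec2w(p,P):
    P=np.atleast_2d(P).astype(float); c,s=np.cos(p[2]),np.sin(p[2])
    return np.c_[p[0]+c*P[:,0]-s*P[:,1],p[1]+s*P[:,0]+c*P[:,1],P[:,2]]
E
python3 - <<'E'
from h import *
cal=bot.calibration("top")
own=np.array([[-42,126,124],[-42,-136,124],[-108,126,124],[-108,-136,124],[125,170,110],[125,-170,110],[-125,-170,110],[-125,170,110]])/1000
px=np.array([[226,285],[600,350],[209,379],[583,443],[218,50],[682,130],[622,478],[150,388]])/2.8+[160,140]
f=lambda p:(proj(cal,rec2w(p,own))-px).ravel()
r=least_squares(f,[.42,.04,-.17]);print(r.x,np.degrees(r.x[2]),np.round(r.fun.reshape(-1,2),1))
p=r.x;np.save("rec.npy",p)
def w2o(P):
    d=P[:,:2]-p[:2];c,s=np.cos(p[2]),np.sin(p[2]);return np.c_[c*d[:,0]+s*d[:,1],-s*d[:,0]+c*d[:,1]]
rib=at_z(cal,np.array([[469,372]])/2.8+[160,140],.142);print("rib",rib,w2o(rib))
k=at_z(cal,np.array([[440,372],[493,382],[540,390]])/2.8+[160,140],.114);print("keys",k,w2o(k))
print("pred keys",rec2w(p,[[-.075,y,.114] for y in(-.03,-.068,-.106)]))
print(R.from_quat(bot.get_obs()["tool_rot"]).as_matrix().round(3))
E
```

```text
[ 0.57343627  0.04989161 -0.19212639] -11.008030995669916 [[-0.3 -0.8]
 [ 0.5  0. ]
 [-0.9 -0.7]
 [ 0.8  1. ]
 [-1.2 -1. ]
 [ 1.2 -0.4]
 [ 2.2  0.5]
 [-2.4  1.2]]
rib [[0.49115723 0.01520031 0.142     ]] [[-0.07414095 -0.0497639 ]]
keys [[ 0.49370188  0.03477853  0.114     ]
 [ 0.48631299 -0.00150192  0.114     ]
 [ 0.4803468  -0.03365633  0.114     ]] [[-0.07538152 -0.03006001]
 [-0.07570683 -0.06708381]
 [-0.07542347 -0.09978581]]
pred keys [[ 0.49408784  0.03476459  0.114     ]
 [ 0.48683187 -0.00253623  0.114     ]
 [ 0.4795759  -0.03983704  0.114     ]]
[[-0.961  0.278  0.   ]
 [ 0.278  0.961  0.   ]
 [-0.     0.    -1.   ]]
```

Emit:
{"name": "move_arm", "arguments": {"deltas": [[0,0,0,0,0,0,7.08],[0,0,0,0,0,0,7.08],[0,0,0,0,0,0,7.08],[0,0,0,0,0,0,7.08],[0,0,0,0,0,0,7.08],[0,0,0,0,0,0,7.08],[0,0,0,0,0,0,7.08],[0,0,0,0,0,0,7.08],[0,0,0,0,0,0,7.08],[0,0,0,0,0,0,7.08]]}}

```text
clock: 1.93
eef_pos: [0.1391, 0.4803, 0.2393]
tool_rot: [0.69, 0.724, -0.0, 0.0]
ft_force: [-0.3, -0.0, -0.5]
grip_width: 0.0001
grasp_force: 0.0
```

Emit:
{"name": "move_arm", "arguments": {"deltas": [[0,0,0,0,0,0,7.05],[0,0,0,0,0,0,7.05],[0,0,0,0,0,0,0],[0,0,0,0,0,0,0]]}}

```text
clock: 2.27
eef_pos: [0.139, 0.4803, 0.2393]
tool_rot: [0.771, 0.637, -0.0, -0.0]
ft_force: [0.0, -0.8, 1.0]
grip_width: -0.0001
grasp_force: 0.0
```

```bash
cat >> h.py <<'E'
def delta(ox,oy,z,verbose=True):
    "tool-frame shift (mm) from measured TCP to own (ox,oy) m, TCP height z; plus turn about tool z to align y with rec x"
    o=bot.get_obs();p=np.load("rec.npy");M=R.from_quat(o["tool_rot"]).as_matrix()
    t=rec2w(p,[ox,oy,z])[0]; d=M.T@(t-o["eef_pos"])*1000
    a=np.degrees(np.arctan2(M[1,1],M[0,1])-p[2])
    e=o["eef_pos"][:2]-p[:2];c,s=np.cos(p[2]),np.sin(p[2])
    print("t",o["clock"].round(2),"own now",np.round([(c*e[0]+s*e[1])*1e3,(-s*e[0]+c*e[1])*1e3,o["eef_pos"][2]*1e3],1),"delta",d.round(1),"turn z",(a+90)%180-90,"F",o["ft_force"].round(1),"j",o["joint_pos"].round(2),"w",o["grip_width"].round(3),"ztool",M[:,2].round(3))
E
python3 -c "
from h import *
delta(-.075,-.078,.2)"
```

```text
Traceback (most recent call last):
  File "h.py", line 24, in delta
    print("t",o["clock"].round(2),"own now",np.round([(c*e[0]+s*e[1])*1e3,(-s*e[0]+c*e[1])*1e3,o["eef_pos"][2]*1e3],1),"delta",d.round(1),"turn z",(a+90)%180-90,"F",o["ft_force"].round(1),"j",o["joint_pos"].round(2),"w",o["grip_width"].round(3),"ztool",M[:,2].round(3))
              ^^^^^^^^^^^^^^^^
AttributeError: 'float' object has no attribute 'round'
```

```bash
sed -i 's/o\["clock"\].round(2)/round(float(o["clock"]),2)/; s/o\["grip_width"\].round(3)/round(float(o["grip_width"]),4)/' h.py
python3 -c "
from h import *
delta(-.075,-.078,.2)"
```

```text
t 2.27 own now [-508.6  339.5  239.3] delta [-418.6  432.6   39.3] turn z 0.1435516621515518 F [ 0.  -0.8  1. ] j [1.29 0.24 0.   1.34 0.   3.05] w -0.0001 ztool [-0. -0. -1.]
```

Emit:
{"name": "move_arm", "arguments": {"deltas": [[0,-26,27,0,0,0,0],[0,-26,27,0,0,0,0],[0,-26,27,0,0,0,0],[0,-26,27,0,0,0,0],[0,-26,27,0,0,0,0],[0,-26,27,0,0,0,0],[0,-26,27,0,0,0,0],[0,-26,27,0,0,0,0],[0,-26,27,0,0,0,0],[0,-26,27,0,0,0,0]]}}

```text
clock: 3.1
eef_pos: [0.355, 0.1717, 0.2396]
tool_rot: [0.771, 0.637, 0.001, 0.0]
ft_force: [0.9, 0.8, 0.3]
grip_width: -0.0002
grasp_force: 0.0
```

Emit:
{"name": "move_arm", "arguments": {"deltas": [[0,-26,27,0,0,0,0],[0,-26,27,0,0,0,0],[0,-26,27,0,0,0,0],[0,-26,27,0,0,0,0],[0,-26,27,0,0,0,0],[0,-26,27,0,0,0,0],[0,0,0,0,0,0,0],[0,0,0,0,0,0,0],[0,0,0,0,0,0,0]]}}

```text
clock: 3.85
eef_pos: [0.4828, -0.0107, 0.239]
tool_rot: [0.772, 0.636, -0.0, -0.001]
ft_force: [-0.4, 0.1, 0.3]
grip_width: 0.0001
grasp_force: 0.0
```

```bash
python3 - <<'E'
from h import *
delta(-.075,-.078,.2)
cal=bot.calibration("wrist");im=bot.camera("wrist")
p=np.load("rec.npy")
for y in (-.03,-.068,-.106):
    q=proj(cal,rec2w(p,[-.075,y,.114]))[0];print(y,q.round(0))
r=proj(cal,rec2w(p,[-.075,-.0498,.142]))[0];print("rib",r)
for qn in ("guard_rib","round_key","bar_key","square_key"):
    for d in bot.outline_of(qn,"wrist")[:2]:
        ys,xs=np.nonzero(d["pixels"]);print(qn,round(d["conf"],2),np.round([xs.mean(),ys.mean()],1),d["rect"])
for y in (-.03,-.068,-.106):
    cv2.circle(im,tuple(int(v) for v in proj(cal,rec2w(p,[-.075,y,.114]))[0]),3,(0,0,255),-1)
for x in (-.042,-.108):
    for y in(-.136,.126): cv2.circle(im,tuple(int(np.clip(v,-999,2999)) for v in proj(cal,rec2w(p,[x,y,.124]))[0]),3,(0,255,0),-1)
cv2.imwrite("pics/w1.png",im)
E
```

```text
t 3.85 own now [-77.3 -76.8 239. ] delta [-1.2  2.4 39. ] turn z 0.015013767993053762 F [-0.4  0.1  0.3] j [-0.02  0.21 -0.04  1.33  0.    1.74] w 0.0001 ztool [-0.001  0.    -1.   ]
-0.03 [318. 173.]
-0.068 [318. 225.]
-0.106 [318. 272.]
rib [318.37242035 208.76348398]
guard_rib 0.61 [322.  194.9] [276.8, 109.4, 93.7, 175.6]
```

View pics/w1.png

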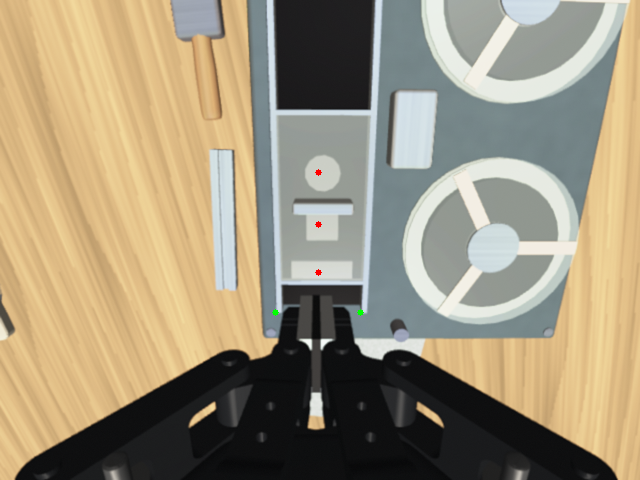

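The picture has the keys in a column near x≈322: round row 173, square row 226, bar row 270, with the rib at row 205. My red marks sit about 4 px (2–2.5 mm) too far toward the front, so I shift the recorder estimate before going down behind the rib.

```bash
python3 -c "
from h import *
p=np.load('rec.npy');p[:2]+=.0023*np.array([np.cos(p[2]),np.sin(p[2])]);np.save('rec.npy',p);delta(-.075,-.078,.138)"
```

```text
t 4.1 own now [-79.8 -75.8 239.5] delta [ -2.2   4.8 101.5] turn z 0.10119648744468179 F [ 0.6 -0.3 -0.4] j [-0.02  0.21 -0.04  1.33  0.    1.74] w 0.0002 ztool [ 0.  0. -1.]
```

Emit:
{"name": "move_arm", "arguments": {"deltas": [[0,-1,2.5,25,0,0,0],[0,0,2,25,0,0,0],[0,0,0,25,0,0,0],[0,0,0,15,0,0,0],[0,0,0,6,0,0,0],[0,0,0,5,0,0,0],[0,0,0,0,0,0,0],[0,0,0,0,0,0,0]]}}

```text
clock: 4.77
eef_pos: [0.4882, -0.0124, 0.1392]
tool_rot: [0.772, 0.636, 0.001, 0.001]
ft_force: [0.8, -0.2, -0.1]
grip_width: -0.0001
grasp_force: 0.0
```

```bash
python3 -c "
from h import *
delta(-.075,.042,.138)"
```

```text
t 4.77 own now [-74.1 -77.4 139.2] delta [119.4  -0.9   1.2] turn z -0.002637144786078238 F [ 0.8 -0.2 -0.1] j [-0.03  0.29 -0.21  1.08 -0.    1.74] w -0.0001 ztool [ 0.002 -0.    -1.   ]
```

Emit:
{"name": "move_arm", "arguments": {"deltas": [[0,8,0,0,0,0,0],[0,10,0,0,0,0,0],[0,12,0,0,0,0,0],[0,12,0,0,0,0,0],[0,12,0,0,0,0,0],[0,12,0,0,0,0,0],[0,12,0,0,0,0,0],[0,12,0,0,0,0,0],[0,10,0,0,0,0,0],[0,8,0,0,0,0,0]]}}

```text
clock: 5.6
eef_pos: [0.5085, 0.0948, 0.1382]
tool_rot: [0.772, 0.636, -0.0, -0.0]
ft_force: [0.9, -3.2, 1.2]
grip_width: 0.0003
grasp_force: 1.6
```

Emit:
{"name": "move_arm", "arguments": {"deltas": [[0,3,0,0,0,0,0],[0,2,0,0,0,0,0],[0,2,0,0,0,0,0],[0,1,0,0,0,0,0],[0,0,0,0,0,0,0]]}}

```text
clock: 6.02
eef_pos: [0.5095, 0.1013, 0.138]
tool_rot: [0.772, 0.636, -0.0, -0.0]
ft_force: [-0.2, -1.3, -0.9]
grip_width: -0.0
grasp_force: 0.6
```

```bash
python3 -c "
from h import *
delta(-.075,.042,.138)"
```

```text
t 6.02 own now [-74.9  38.2 138. ] delta [ 3.8 -0.1  0. ] turn z -0.054180443632461106 F [-0.2 -1.3 -0.9] j [ 0.2   0.35 -0.12  1.1   0.    1.96] w -0.0 ztool [-0.001  0.001 -1.   ]
```

Emit:
{"name": "move_arm", "arguments": {"deltas": [[0,1,0,0,0,0,0],[0,1,0,0,0,0,0],[0,0,0,0,0,0,0]]}}

```text
clock: 6.27
eef_pos: [0.5098, 0.103, 0.1381]
tool_rot: [0.772, 0.636, -0.0, -0.0]
ft_force: [-0.6, -2.8, 0.1]
grip_width: -0.0002
grasp_force: 1.2
```

Emit:
{"name": "move_arm", "arguments": {"deltas": [[0,1,0,0,0,0,0],[0,1,0,0,0,0,0],[0,0,0,0,0,0,0]]}}

```text
clock: 6.52
eef_pos: [0.5103, 0.1053, 0.1381]
tool_rot: [0.772, 0.636, -0.0, -0.0]
ft_force: [-0.1, -1.7, -1.3]
grip_width: -0.0001
grasp_force: 1.1
```

```bash
python3 -c "
from h import *
delta(-.075,.042,.138)"
```

```text
t 6.52 own now [-74.9  42.3 138.1] delta [-0.3 -0.1  0.1] turn z -0.029634110865984553 F [-0.1 -1.7 -1.3] j [ 0.2   0.35 -0.12  1.1   0.    1.97] w -0.0001 ztool [-0.001  0.    -1.   ]
```

Emit:
{"name": "move_arm", "arguments": {"deltas": [[0,1,0,0,0,0,0],[0,1,0,0,0,0,0],[0,0,0,0,0,0,0]]}}

```text
clock: 6.77
eef_pos: [0.5103, 0.1058, 0.1381]
tool_rot: [0.772, 0.636, -0.002, 0.001]
ft_force: [-0.8, -6.9, -0.3]
grip_width: -0.0001
grasp_force: 3.3
```

Emit:
{"name": "move_arm", "arguments": {"deltas": [[0,1,0,0,0,0,0],[0,1,0,0,0,0,0],[0,0,0,0,0,0,0]]}}

```text
clock: 7.02
eef_pos: [0.5103, 0.1059, 0.1381]
tool_rot: [0.772, 0.635, -0.003, 0.002]
ft_force: [-2.8, -12.1, 1.3]
grip_width: 0.0001
grasp_force: 5.9
```

```bash
python3 -c "
from h import *
delta(-.075,.042,.138)"
```

```text
t 7.02 own now [-75.   42.9 138.1] delta [-0.9 -0.   0.1] turn z -0.14579271971355467 F [ -2.8 -12.1   1.3] j [ 0.21  0.35 -0.12  1.11 -0.01  1.97] w 0.0001 ztool [-0.002 -0.007 -1.   ]
```

The guard is against its stop (12 N). I back off, go up and move over the bar key.

Emit:
{"name": "move_arm", "arguments": {"deltas": [[0,-6,0,0,0,0,0],[0,-8,0,-10,0,0,0],[0,-20,0,-12,0,0,0],[0,-25,0,0,0,0,0],[0,-25,0,0,0,0,0],[0,-25,0,0,0,0,0],[0,-25,0,0,0,0,0],[0,-18,0,0,0,0,0],[0,0,0,0,0,0,0],[0,0,0,0,0,0,0]]}}

```text
clock: 7.85
eef_pos: [0.4826, -0.0404, 0.1613]
tool_rot: [0.772, 0.635, 0.001, 0.0]
ft_force: [-0.3, 0.2, -0.1]
grip_width: -0.0001
grasp_force: 0.0
```

```bash
python3 - <<'E'
from h import *
delta(-.075,-.106,.128)
im=bot.camera("wrist");cv2.imwrite("pics/w2.png",im)
cal=bot.calibration("top");im=bot.camera("top");
for q in ("guard","guard_rib","bar_key","round_key","square_key"):
    for d in bot.outline_of(q,"top")[:1]:
        ys,xs=np.nonzero(d["pixels"]);print(q,round(d["conf"],2),np.round([xs.mean(),ys.mean()],1),d["rect"])
p=np.load("rec.npy");print(proj(cal,rec2w(p,[-.075,.057,.124])),proj(cal,rec2w(p,[-.075,-.03,.115])))
E
```

```text
t 7.85 own now [ -74.2 -106.   161.3] delta [-0.1 -0.8 33.3] turn z -0.13748025339405956 F [-0.3  0.2 -0.1] j [-0.08  0.26 -0.18  1.13  0.    1.68] w -0.0001 ztool [ 0.002  0.001 -1.   ]
guard 0.6 [272.3 263.7] [238.0, 238.6, 69.7, 47.8]
guard_rib 0.9 [271.4 263.5] [237.8, 240.4, 66.5, 47.8]
bar_key 0.68 [201.7 201.8] [171.6, 179.9, 54.4, 43.7]
round_key 0.59 [316.1 272.9] [307.2, 266.6, 19.4, 13.7]
square_key 0.58 [333.1 275.4] [328.1, 271.7, 8.3, 11.8]
[[272.53967901 262.96802423]] [[317.35652394 271.43999425]]
```

View pics/w2.png

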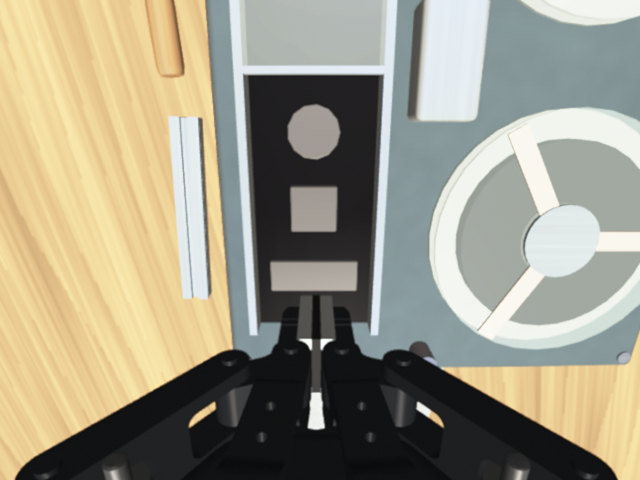

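Guard open, all keys bare: bar at (314,276), square at (314,209), round at (314,132), and the fingertips beside the bar. I check these positions numerically.

```bash
python3 - <<'E'
from h import *
cal=bot.calibration("wrist");p=np.load("rec.npy")
print(np.round(cal["position"],3),cal["K"][0][0])
def w2o(P):
    d=P[:,:2]-p[:2];c,s=np.cos(p[2]),np.sin(p[2]);return np.c_[c*d[:,0]+s*d[:,1],-s*d[:,0]+c*d[:,1]]
im=cv2.imread("pics/w2.png");g=cv2.cvtColor(im,cv2.COLOR_BGR2GRAY)
m=np.zeros_like(g);m[90:294,262:372]=(g[90:294,262:372]>90)*255
n,l,st,c=cv2.connectedComponentsWithStats(m)
for i in range(1,n):
    if st[i,4]<500: continue
    x,y,w,h=st[i,:4]
    for z in (.1115,.115,.118):
        a=w2o(at_z(cal,[[x,y+h/2],[x+w,y+h/2],[x+w/2,y],[x+w/2,y+h]],z))*1e3
        print(st[i],z,"w",(a[1,0]-a[0,0]).round(1),"h",(a[2,1]-a[3,1]).round(1),"cx",((a[0,0]+a[1,0])/2).round(1),"cy",((a[2,1]+a[3,1])/2).round(1))
E
```

```text
[0.498 0.037 0.294] 360.35047440142205
[ 288  104   52   56 2247] 0.1115 w 25.3 h 26.1 cx -74.8 cy -29.5
[ 288  104   52   56 2247] 0.115 w 24.8 h 25.6 cx -74.8 cy -29.4
[ 288  104   52   56 2247] 0.118 w 24.4 h 25.2 cx -74.8 cy -29.4
[ 290  187   47   45 2079] 0.1115 w 24.3 h 23.8 cx -75.1 cy -67.9
[ 290  187   47   45 2079] 0.115 w 23.8 h 23.3 cx -75.1 cy -67.1
[ 290  187   47   45 2079] 0.118 w 23.4 h 22.9 cx -75.1 cy -66.4
[ 270  261   88   30 2602] 0.1115 w 48.3 h 17.8 cx -74.9 cy -105.0
[ 270  261   88   30 2602] 0.115 w 47.4 h 17.5 cx -74.9 cy -103.5
[ 270  261   88   30 2602] 0.118 w 46.6 h 17.2 cx -74.9 cy -102.2
```

Emit:
{"name": "move_arm", "arguments": {"deltas": [[0,0.5,-0.7,12,0,0,0],[0,0,0,12,0,0,0],[0,0,0,5,0,0,0],[0,0,0,3,0,0,0],[0,0,0,1,0,0,0],[0,0,0,1,0,0,0],[0,0,0,0,0,0,0]]}}

```text
clock: 8.78
eef_pos: [0.4819, -0.0395, 0.1266]
tool_rot: [0.772, 0.636, 0.0, 0.0]
ft_force: [0.2, 1.1, 0.4]
grip_width: 0.0002
grasp_force: 0.0
```

Emit:
{"name": "move_arm", "arguments": {"deltas": [[0,0,0,0.5,0,0,0],[0,0,0,0.5,0,0,0],[0,0,0,0.5,0,0,0],[0,0,0,0,0,0,0]]}}

```text
clock: 9.12
eef_pos: [0.4816, -0.0395, 0.1249]
tool_rot: [0.772, 0.636, 0.0, 0.0]
ft_force: [0.6, 0.6, -0.4]
grip_width: 0.0
grasp_force: 0.0
```

Emit:
{"name": "move_arm", "arguments": {"deltas": [[0,0,0,0.5,0,0,0],[0,0,0,0.5,0,0,0],[0,0,0,0,0,0,0]]}}

```text
clock: 9.37
eef_pos: [0.4815, -0.0395, 0.1237]
tool_rot: [0.772, 0.636, -0.0, -0.0]
ft_force: [1.5, -0.0, 0.8]
grip_width: -0.0
grasp_force: 0.0
```

Emit:
{"name": "move_arm", "arguments": {"deltas": [[0,0,0,0.5,0,0,0],[0,0,0,0.5,0,0,0],[0,0,0,0,0,0,0]]}}

```text
clock: 9.62
eef_pos: [0.4815, -0.0395, 0.1227]
tool_rot: [0.772, 0.636, -0.0, -0.0]
ft_force: [1.0, -0.0, 1.2]
grip_width: -0.0002
grasp_force: 0.0
```

Emit:
{"name": "move_arm", "arguments": {"deltas": [[0,0,0,0.5,0,0,0],[0,0,0,0.5,0,0,0],[0,0,0,0,0,0,0]]}}

```text
clock: 9.87
eef_pos: [0.4815, -0.0395, 0.1217]
tool_rot: [0.772, 0.636, -0.0, -0.0]
ft_force: [0.4, 0.5, -0.4]
grip_width: -0.0002
grasp_force: 0.0
```

Emit:
{"name": "move_arm", "arguments": {"deltas": [[0,0,0,0.5,0,0,0],[0,0,0,0,0,0,0]]}}

```text
clock: 10.03
eef_pos: [0.4816, -0.0395, 0.1212]
tool_rot: [0.772, 0.636, -0.0, -0.0]
ft_force: [-0.5, -1.0, -0.5]
grip_width: -0.0002
grasp_force: 0.0
```

Emit:
{"name": "move_arm", "arguments": {"deltas": [[0,0,0,0.5,0,0,0],[0,0,0,0,0,0,0]]}}

```text
clock: 10.2
eef_pos: [0.4817, -0.0395, 0.1209]
tool_rot: [0.772, 0.636, 0.0, 0.0]
ft_force: [-0.4, 0.8, 1.1]
grip_width: 0.0001
grasp_force: 0.4
```

Emit:
{"name": "move_arm", "arguments": {"deltas": [[0,0,0,0.5,0,0,0],[0,0,0,0,0,0,0]]}}

```text
clock: 10.37
eef_pos: [0.4817, -0.0395, 0.1206]
tool_rot: [0.772, 0.636, 0.0, 0.0]
ft_force: [-0.9, -0.5, 3.1]
grip_width: -0.0
grasp_force: 1.5
```

Emit:
{"name": "move_arm", "arguments": {"deltas": [[0,0,0,0.5,0,0,0],[0,0,0,0,0,0,0]]}}

```text
clock: 10.53
eef_pos: [0.4817, -0.0395, 0.12]
tool_rot: [0.772, 0.636, 0.0, 0.0]
ft_force: [-0.5, 0.4, 3.8]
grip_width: -0.0002
grasp_force: 1.8
```

Emit:
{"name": "move_arm", "arguments": {"deltas": [[0,0,0,0.4,0,0,0],[0,0,0,0,0,0,0]]}}

```text
clock: 10.7
eef_pos: [0.4817, -0.0395, 0.1198]
tool_rot: [0.772, 0.636, 0.0, 0.0]
ft_force: [-1.4, 0.4, 5.4]
grip_width: 0.0002
grasp_force: 2.8
```

Emit:
{"name": "move_arm", "arguments": {"deltas": [[0,0,0,0.4,0,0,0],[0,0,0,0,0,0,0]]}}

```text
clock: 10.87
eef_pos: [0.4817, -0.0395, 0.1198]
tool_rot: [0.772, 0.636, 0.0, 0.0]
ft_force: [-2.6, 0.1, 8.3]
grip_width: 0.0002
grasp_force: 4.0
```

Emit:
{"name": "move_arm", "arguments": {"deltas": [[0,0,0,0.4,0,0,0],[0,0,0,0,0,0,0]]}}

```text
clock: 11.03
eef_pos: [0.4817, -0.0395, 0.1198]
tool_rot: [0.772, 0.636, 0.0, 0.0]
ft_force: [-3.9, 0.4, 9.6]
grip_width: -0.0001
grasp_force: 5.2
```

Emit:
{"name": "move_arm", "arguments": {"deltas": [[0,0,0,0.4,0,0,0],[0,0,0,0,0,0,0],[0,0,0,0,0,0,0],[0,0,0,0,0,0,0]]}}

```text
clock: 11.37
eef_pos: [0.4817, -0.0395, 0.1197]
tool_rot: [0.772, 0.636, 0.0, 0.0]
ft_force: [-4.5, -0.1, 12.0]
grip_width: 0.0001
grasp_force: 6.4
```

Emit:
{"name": "move_arm", "arguments": {"deltas": [[0,0,0,0,0,0,0],[0,0,0,0,0,0,0],[0,0,0,0,0,0,0],[0,0,0,0,0,0,0],[0,0,0,0,0,0,0],[0,0,0,0,0,0,0],[0,0,0,0,0,0,0],[0,0,0,0,0,0,0],[0,0,0,0,0,0,0],[0,0,0,0,0,0,0]]}}

```text
clock: 12.2
eef_pos: [0.4817, -0.0395, 0.1197]
tool_rot: [0.772, 0.636, 0.0, 0.0]
ft_force: [-4.4, 0.4, 12.6]
grip_width: -0.0002
grasp_force: 6.4
```

Emit:
{"name": "move_arm", "arguments": {"deltas": [[0,0,0,0,0,0,0],[0,0,0,0,0,0,0]]}}

```text
clock: 12.37
eef_pos: [0.4817, -0.0395, 0.1197]
tool_rot: [0.772, 0.636, 0.0, 0.0]
ft_force: [-3.9, -0.5, 12.3]
grip_width: -0.0002
grasp_force: 6.4
```

Emit:
{"name": "move_arm", "arguments": {"deltas": [[0,0,0,-6,0,0,0],[0,0,0,-20,0,0,0],[0,16,0,0,0,0,0],[0,20,0,0,0,0,0],[0,20,0,0,0,0,0],[0,19,0,0,0,0,0],[0,0,0,0,0,0,0],[0,0,0,8,0,0,0],[0,0,0,6,0,0,0],[0,0,0,0,0,0,0]]}}

```text
clock: 13.2
eef_pos: [0.4944, 0.0333, 0.1282]
tool_rot: [0.772, 0.635, -0.002, -0.001]
ft_force: [-0.9, -0.7, 0.4]
grip_width: -0.0002
grasp_force: 0.0
```

```bash
python3 -c "
from h import *
delta(-.075,-.03,.126)"
```

```text
t 13.2 own now [-76.7 -31.4 128.2] delta [1.4 1.7 2.1] turn z -0.09130044743483268 F [-0.9 -0.7  0.4] j [ 0.07  0.31 -0.2   1.06 -0.    1.83] w -0.0002 ztool [-0.004 -0.001 -1.   ]
```

Emit:
{"name": "move_arm", "arguments": {"deltas": [[0,0.5,0.8,0,0,0,0],[0,0,0,1,0,0,0],[0,0,0,1,0,0,0],[0,0,0,0.5,0,0,0],[0,0,0,0.5,0,0,0],[0,0,0,0,0,0,0]]}}

```text
clock: 13.7
eef_pos: [0.4969, 0.0343, 0.1272]
tool_rot: [0.772, 0.636, 0.0, 0.0]
ft_force: [-0.1, 0.4, 1.2]
grip_width: 0.0001
grasp_force: 0.0
```

Emit:
{"name": "move_arm", "arguments": {"deltas": [[0,0,0,0.5,0,0,0],[0,0,0,0.5,0,0,0],[0,0,0,0,0,0,0]]}}

```text
clock: 13.95
eef_pos: [0.4968, 0.0345, 0.1262]
tool_rot: [0.772, 0.636, -0.0, 0.0]
ft_force: [0.4, 0.2, 0.2]
grip_width: 0.0001
grasp_force: 0.0
```

Emit:
{"name": "move_arm", "arguments": {"deltas": [[0,0,0,0.5,0,0,0],[0,0,0,0.5,0,0,0],[0,0,0,0,0,0,0]]}}

```text
clock: 14.2
eef_pos: [0.4968, 0.0345, 0.1251]
tool_rot: [0.772, 0.636, -0.0, -0.0]
ft_force: [0.3, -0.7, -0.3]
grip_width: 0.0001
grasp_force: 0.0
```

Emit:
{"name": "move_arm", "arguments": {"deltas": [[0,0,0,0.5,0,0,0],[0,0,0,0,0,0,0]]}}

```text
clock: 14.37
eef_pos: [0.4968, 0.0345, 0.1246]
tool_rot: [0.772, 0.636, -0.0, -0.0]
ft_force: [-0.9, 0.7, 0.6]
grip_width: 0.0003
grasp_force: 0.0
```

Emit:
{"name": "move_arm", "arguments": {"deltas": [[0,0,0,0.5,0,0,0],[0,0,0,0.5,0,0,0],[0,0,0,0,0,0,0]]}}

```text
clock: 14.62
eef_pos: [0.4968, 0.0345, 0.1236]
tool_rot: [0.772, 0.636, -0.0, -0.0]
ft_force: [-0.6, -1.3, 0.2]
grip_width: -0.0001
grasp_force: 0.0
```

Emit:
{"name": "move_arm", "arguments": {"deltas": [[0,0,0,0.5,0,0,0],[0,0,0,0,0,0,0]]}}

```text
clock: 14.78
eef_pos: [0.4968, 0.0345, 0.1231]
tool_rot: [0.772, 0.636, -0.0, -0.0]
ft_force: [-0.1, -0.2, -0.2]
grip_width: -0.0002
grasp_force: 0.0
```

Emit:
{"name": "move_arm", "arguments": {"deltas": [[0,0,0,0.5,0,0,0],[0,0,0,0,0,0,0]]}}

```text
clock: 14.95
eef_pos: [0.4968, 0.0345, 0.1226]
tool_rot: [0.772, 0.636, -0.0, -0.0]
ft_force: [-0.5, 1.0, 0.2]
grip_width: -0.0002
grasp_force: 0.0
```

Emit:
{"name": "move_arm", "arguments": {"deltas": [[0,0,0,0.5,0,0,0],[0,0,0,0,0,0,0]]}}

```text
clock: 15.12
eef_pos: [0.4969, 0.0344, 0.1222]
tool_rot: [0.772, 0.636, 0.0, 0.0]
ft_force: [0.5, -0.2, -0.4]
grip_width: -0.0003
grasp_force: 0.0
```

Emit:
{"name": "move_arm", "arguments": {"deltas": [[0,0,0,0.5,0,0,0],[0,0,0,0,0,0,0]]}}

```text
clock: 15.28
eef_pos: [0.4969, 0.0345, 0.122]
tool_rot: [0.772, 0.636, 0.0, 0.0]
ft_force: [-1.2, 0.2, 2.9]
grip_width: -0.0001
grasp_force: 1.3
```

Emit:
{"name": "move_arm", "arguments": {"deltas": [[0,0,0,0.5,0,0,0],[0,0,0,0,0,0,0]]}}

```text
clock: 15.45
eef_pos: [0.4969, 0.0345, 0.1215]
tool_rot: [0.772, 0.636, 0.0, 0.0]
ft_force: [-0.7, 0.1, 3.1]
grip_width: -0.0001
grasp_force: 1.8
```

Emit:
{"name": "move_arm", "arguments": {"deltas": [[0,0,0,0.5,0,0,0],[0,0,0,0,0,0,0]]}}

```text
clock: 15.62
eef_pos: [0.4969, 0.0345, 0.1211]
tool_rot: [0.772, 0.636, 0.0, 0.0]
ft_force: [-1.4, 0.1, 5.6]
grip_width: -0.0002
grasp_force: 2.7
```

Emit:
{"name": "move_arm", "arguments": {"deltas": [[0,0,0,0.4,0,0,0],[0,0,0,0,0,0,0]]}}

```text
clock: 15.78
eef_pos: [0.4969, 0.0344, 0.1211]
tool_rot: [0.772, 0.636, 0.0, 0.0]
ft_force: [-2.9, -0.1, 7.3]
grip_width: -0.0003
grasp_force: 3.9
```

Emit:
{"name": "move_arm", "arguments": {"deltas": [[0,0,0,0.4,0,0,0],[0,0,0,0,0,0,0]]}}

```text
clock: 15.95
eef_pos: [0.497, 0.0345, 0.1211]
tool_rot: [0.772, 0.636, 0.0, 0.0]
ft_force: [-3.4, -0.1, 9.9]
grip_width: 0.0002
grasp_force: 5.1
```

Emit:
{"name": "move_arm", "arguments": {"deltas": [[0,0,0,0.4,0,0,0],[0,0,0,0,0,0,0]]}}

```text
clock: 16.12
eef_pos: [0.497, 0.0345, 0.1211]
tool_rot: [0.772, 0.636, 0.0, 0.0]
ft_force: [-4.6, -0.4, 12.2]
grip_width: 0.0
grasp_force: 6.3
```

Emit:
{"name": "move_arm", "arguments": {"deltas": [[0,0,0,0,0,0,0],[0,0,0,0,0,0,0],[0,0,0,0,0,0,0],[0,0,0,0,0,0,0],[0,0,0,0,0,0,0],[0,0,0,0,0,0,0],[0,0,0,-6,0,0,0],[0,0,0,-20,0,0,0],[0,0,0,-20,0,0,0],[0,0,0,0,0,0,0]]}}

```text
clock: 16.95
eef_pos: [0.4993, 0.0346, 0.1689]
tool_rot: [0.772, 0.636, 0.003, 0.002]
ft_force: [0.2, 0.7, -0.1]
grip_width: 0.0001
grasp_force: 0.0
```

Emit:
{"name": "move_arm", "arguments": {"deltas": [[0,20,0,0,0,0,0],[0,25,0,0,0,0,0],[0,25,0,0,0,0,0],[0,25,0,0,0,0,0],[0,16,0,0,0,0,0],[0,0,0,0,0,0,0],[0,0,0,0,0,0,0]]}}

```text
clock: 17.53
eef_pos: [0.5178, 0.1439, 0.1645]
tool_rot: [0.771, 0.636, -0.001, -0.0]
ft_force: [-0.0, -0.8, -0.1]
grip_width: -0.0002
grasp_force: 0.0
```

```bash
python3 - <<'E'
from h import *
delta(-.075,.08,.138)
cal=bot.calibration("top");im=bot.camera("top")
d=bot.outline_of("adaptor","top")
p=np.load("rec.npy")
for a in d[:1]:
    ys,xs=np.nonzero(a["pixels"]);P=at_z(cal,[[xs.mean(),ys.mean()]],.123)[0,:2]-p[:2];c,s=np.cos(p[2]),np.sin(p[2]);print(a["conf"],c*P[0]+s*P[1],-s*P[0]+c*P[1])
E
```

```text
t 17.53 own now [-74.9  81.7 164.5] delta [-1.7 -0.1 26.5] turn z 0.06325315359961792 F [-0.  -0.8 -0.1] j [ 0.27  0.36 -0.03  1.18 -0.    2.03] w -0.0002 ztool [-0.001 -0.001 -1.   ]
0.59 -0.07870237583222083 -0.02822315148298474
```

Emit:
{"name": "move_arm", "arguments": {"deltas": [[0,0,0,12,0,0,0],[0,0,0,10,0,0,0],[0,0,0,4.5,0,0,0],[0,0,0,0,0,0,0],[0,-8,0,0,0,0,0],[0,-10,0,0,0,0,0],[0,-12,0,0,0,0,0],[0,-12,0,0,0,0,0],[0,-12,0,0,0,0,0],[0,-12,0,0,0,0,0]]}}

```text
clock: 18.47
eef_pos: [0.5052, 0.0774, 0.1392]
tool_rot: [0.772, 0.636, 0.0, -0.0]
ft_force: [0.5, 3.2, -2.9]
grip_width: -0.0003
grasp_force: 1.8
```

Emit:
{"name": "move_arm", "arguments": {"deltas": [[0,-12,0,0,0,0,0],[0,-12,0,0,0,0,0],[0,-12,0,0,0,0,0],[0,-12,0,0,0,0,0],[0,-8,0,0,0,0,0],[0,-5,0,0,0,0,0],[0,-3,0,0,0,0,0],[0,-1,0,0,0,0,0],[0,0,0,0,0,0,0]]}}

```text
clock: 19.22
eef_pos: [0.493, 0.0142, 0.1391]
tool_rot: [0.772, 0.636, -0.0, 0.001]
ft_force: [-0.1, -0.1, 1.3]
grip_width: 0.0
grasp_force: 0.0
```

```bash
python3 -c "
from h import *
delta(-.075,-.053,.138)"
```

```text
t 19.22 own now [-74.4 -50.4 139.1] delta [-2.6 -0.6  1.1] turn z -0.05584628632630029 F [-0.1 -0.1  1.3] j [ 0.03  0.3  -0.19  1.08 -0.    1.79] w 0.0 ztool [ 0.    -0.001 -1.   ]
```

Emit:
{"name": "move_arm", "arguments": {"deltas": [[0,-1,0,0,0,0,0],[0,-1,0,0,0,0,0],[0,0,0,0,0,0,0]]}}

```text
clock: 19.47
eef_pos: [0.4929, 0.0131, 0.1392]
tool_rot: [0.772, 0.636, 0.0, 0.0]
ft_force: [-0.1, 3.4, 0.8]
grip_width: 0.0002
grasp_force: 1.1
```

Emit:
{"name": "move_arm", "arguments": {"deltas": [[0,-1,0,0,0,0,0],[0,-1,0,0,0,0,0],[0,0,0,0,0,0,0]]}}

```text
clock: 19.72
eef_pos: [0.4927, 0.0122, 0.1392]
tool_rot: [0.772, 0.636, 0.001, -0.001]
ft_force: [0.1, 6.7, 0.2]
grip_width: -0.0002
grasp_force: 3.1
```

Emit:
{"name": "move_arm", "arguments": {"deltas": [[0,-1,0,0,0,0,0],[0,-1,0,0,0,0,0],[0,0,0,0,0,0,0]]}}

```text
clock: 19.97
eef_pos: [0.4927, 0.0121, 0.1393]
tool_rot: [0.771, 0.637, 0.003, -0.002]
ft_force: [1.4, 12.5, -1.3]
grip_width: -0.0003
grasp_force: 5.7
```

```bash
python3 -c "
from h import *
delta(-.075,-.053,.138)"
```

```text
t 19.97 own now [-74.4 -52.5 139.3] delta [-0.5 -0.6  1.3] turn z 0.08819370418007111 F [ 1.4 12.5 -1.3] j [ 0.02  0.29 -0.2   1.08  0.01  1.78] w -0.0003 ztool [ 0.002  0.007 -1.   ]
```

The guard is against its shut stop. I back off and lift clear, then check.

Emit:
{"name": "move_arm", "arguments": {"deltas": [[0,8,0,0,0,0,0],[0,8,0,-10,0,0,0],[0,0,0,-30,0,0,0],[0,0,0,-30,0,0,0],[0,0,0,-30,0,0,0],[0,0,0,0,0,0,0],[0,0,0,0,0,0,0],[0,0,0,0,0,0,0]]}}

```text
clock: 20.63
eef_pos: [0.4947, 0.0242, 0.2385]
tool_rot: [0.772, 0.636, -0.001, 0.0]
ft_force: [0.9, 0.3, -0.6]
grip_width: -0.0002
grasp_force: 0.0
```

```bash
python3 - <<'E'
from h import *
delta(-.075,-.053,.138)
cv2.imwrite("pics/w3.png",bot.camera("wrist"))
E
```

```text
t 20.63 own now [-74.7 -40.2 238.5] delta [-12.6  -0.2 100.5] turn z -0.052232400561351255 F [ 0.9  0.3 -0.6] j [ 0.05  0.23 -0.01  1.33 -0.    1.81] w -0.0002 ztool [-0.001 -0.001 -1.   ]
```

View pics/w3.png

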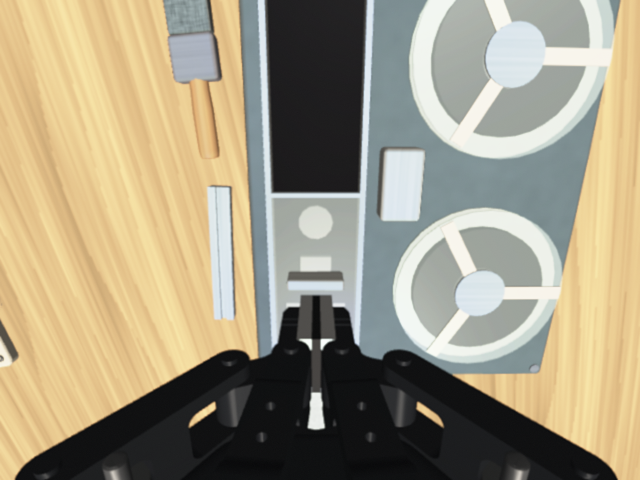

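The guard is shut: its end strip is at row 193 above the round key, and the rib at (315,280) stands over the square key. The gripper is clear and nothing looks disturbed, so I hand in.

```bash
python3 -c "
from workcell import bot
print(bot.job_done())"
```

```text
the job is handed in; nothing more can be done
None
```

I handed the job in at about 21 s of the allowed 69 s: guard slid fully open, bar key held at about 12 N for over a second, round key pressed at about 12 N for half a second, guard shut again. I never pressed the square key and saw nothing out of place, but the hand-in returned no verdict.

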